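# Switch on the test rig from under its deck lip

## Task

Use the yellow reach hook to push the orange switch under the front lip of the clear test rig gently from below, all the way up until it stops, then stand the hook back upright on the blue mat and let go. Touch the rig and its switches only with the hook, never hard (the acrylic cracks above about 30 N), leave the turquoise switch alone, and leave the other things on the bench where they are.

Things in the scene. Friction and masses are not known exactly. Their poses are not given: they have to be found in the camera images.
- rig: Fixed test rig: clear deck 220 (x) x 310 (y) x 8 mm on four 16 mm nylon standoffs at x -85 and 90, y +-138 mm; deck top 160, underside 152 mm above the bench. Origin on the bench under the deck's centre; x points away from the front, y along the front edge. Nuts on the standoffs (26 mm wide) reach 176 mm; a circuit board and a fan (to 211 mm) stand on the deck at x 0 and beyond.
- lip (a point): Middle of the lower edge of the front face of the aluminium lip, 4 mm thick, that hangs all along the deck's front edge from the deck top down to 122 mm above the bench (114 mm in front of the rig's origin); axes as those of the rig.
- clip_orange: Orange clip block 40 (x) x 36 (y) x 12 mm with a 4 mm screw head, fixed on the deck top; the orange switch hangs under the deck straight below it. Origin on the deck top, on the vertical axis of the switch, 37 mm behind the lip's front face; axes parallel to the rig's.
- clip_cyan: The same clip in turquoise, with the other switch, which must stay off. It is 70 to 150 mm from the orange one along the lip, on either side.
- switch_orange (a joint): Orange plunger, flat, 23 mm across, facing down, in a 28 mm black collar. m: 0 off (down), 0.010 fully up at its rigid stop, on. It yields to about 5 N and stays where left. How low it hangs varies: when off, its underside is 20 to 32 mm below the clip's origin (6 to 18 mm above the lip's lower edge); find it by touch.
- switch_cyan (a joint): The same for the turquoise switch.
- hook: Loose C-shaped reach hook, 0.17 to 0.35 kg, 180 mm high, standing on its sole. Origin: centre of the sole's underside; x along the sole to the C's open side (away from the robot within 35 degrees), z up. Yellow sole 115 (x) x 50 (y) x 8 mm; column 12 x 24 mm at x -57 to -45 mm; black grip bar along x on top, 115 long, 22 wide, 156 to 180 mm high.
- hook_tip (a point): Top of the hook's red round tip, 16 mm across, which points up on a 14 mm post on the sole (20, 0, 46 mm in the hook's frame).
- hook_grip (a point): Point inside the grip bar straight above the tip, at mid height of the bar (20, 0, 168 mm in the hook's frame); grasp here from above, fingers closing along the hook's y.
- mat: Fixed blue mat, 200 (x) x 180 (y) x 4 mm; origin in the centre of its underside on the bench, x along its long side. The hook stands on it at the start.
- multimeter: Bystander: red multimeter 170 x 85 x 37 mm lying on the bench; origin centre of its underside.
- screwdriver: Bystander: screwdriver with a yellow handle lying on the bench in front of the rig, under 40 mm high, about 200 mm long along its x; origin under its middle.
- mug: Bystander: white mug, 80 mm across, 90 mm high; origin centre of its underside.
- spool: Bystander: solder spool 64 mm across, 40 mm high; origin centre of its underside.
- tray: Bystander: grey divided parts tray 160 x 120 x 50 mm; origin centre of its underside.
- module: Bystander: black box 70 x 50 x 25 mm; origin centre of its underside.
Not all that is in view belongs to the job. Of the things shaped like the hook, the yellow one is meant.

How it is judged (in metres and radians):
On the way:
1. the orange switch has been pushed fully up (value of joint switch_orange above 0.0085 m), for 0.2 s.
At the end, for the whole second after the job is handed in: The orange switch is up (at least 8.5 of its 10 mm), the turquoise one still off (under 2 mm), and the hook stands released, still and upright (within 4.5 degrees) with its sole on the blue mat, the sole's centre within the mat's outline (value of joint switch_orange above 0.0085 m and value of joint switch_cyan below 0.002 m and angle between hook's own z axis and vertical below 0.08 rad and x of hook in the frame of mat between -0.1 and 0.1 m and y of hook in the frame of mat between -0.09 and 0.09 m and z of hook in the frame of mat between 0.001 and 0.008 m and linear speed of hook below 0.02 m/s); the robot touches nothing.
It fails at once if the rig or a switch is pushed with more than 30 N (contact force between hook and rig above 30 N or contact force between hook and clip_orange above 30 N or contact force between hook and clip_cyan above 30 N).
It fails at once if the robot itself touches the rig or a switch (contact force between any of the fingers, the arm and rig above 1 N or contact force between any of the fingers, the arm and clip_orange above 1 N or contact force between any of the fingers, the arm and clip_cyan above 1 N).
It fails at once if the turquoise switch is pushed in (value of joint switch_cyan above 0.004 m).
It fails at once if another thing on the bench is moved by more than 3 cm (distance of any of multimeter, screwdriver, mug, spool, tray, module from where it was at the start of the episode above 0.03 m).
It also fails if it takes over 64 s, if anything falls off the work surface, if the arm or the gripper's body presses on something with over 40 N, if the wrist force passes 120 N, or if a joint passes its speed limit or range.

## Robot

A 6-joint arm with a two-finger parallel gripper is mounted at the origin on the work surface. World frame = base frame: x ahead of the robot, y to its left, z up, the work surface at z = 0. Lengths are in mm, angles in rad, forces in N, time in s.
With the tool pointing down it reaches from about 250 to 775 mm from the base axis. Payload 4 kg.
Tool frame: the origin (TCP) lies on the centre line of the jaws, within the pads' length; the fingertips stand manip.finger_overhang ahead of it and the grasp point (between the pads) lies 3 mm ahead of it (manip.finger_overhang is the distance from the TCP to the fingertips, in mm); z points along the fingers, y is the direction in which the jaws open and shut (so a half turn about z gives the same grasp; the last joint's range is limited). The gripper opens to 94 mm and grips with 3 to 60 N. Pads are 16 mm wide; open, the fingers measure 119 mm over their backs; the gripper's body (75 mm by 177 mm) begins 78 mm behind the grasp point.
Start: joints at [-1.355, 0.087, 1.371, -0, 1.684, -0.103], TCP at [172.382, -522.305, 227.506] pointing down, gripper open.
Joint ranges: [-3.1, 3.1], [-0.76, 2.03], [0.27, 2.55], [-1.08, 4.22], [0.17, 2.65], [-2.57, 2.57]. Speed limits (rad/s): [2.79, 2.79, 3.14, 3.14, 3.14, 3.14].

## Interface

Orientations are given as a unit quaternion [x, y, z, w].
In Python, from rig import status, optics, sign_off, manip gives the robot as it stands.
- The arm moves only by the shell command python3 -m inch 'ROWS' [FORCE]. ROWS is JSON, a list that holds one entry, the list of rows, each a list of 7 numbers: the finger opening in mm, from 0 to 94, then the shift along the tool's x, y, z in mm, then the turn, a rotation vector about the tool's x, y, z in degrees. A call has 1 to 5 rows; each row is the pose to reach, as a shift and turn from the pose commanded when the call began, along the tool's axes at that moment; what a row does not reach only later rows make up. A row lasts 1/10 s, in which the tool goes at most 50 mm and 8.59 degrees, less where a joint would pass 70% of its speed; a pose out of reach is approached as far as the arm can. A call with a gripper value outside its range is refused whole. The fingers move at their own pace and stop on an object; FORCE is the grip in N (left out, the last holds). Time passes only in rows, so rows that repeat a pose let the fingers close. It gives the time, the measured TCP pose, the force and the opening at its end, in the units of the state.
- status.state(): the state, without advancing time (a new reading comes with each control period).
- optics.capture(name): name is "scene" or "top" or "wrist"; returns the picture (400x640x3 uint8, red, green, blue); there is no depth.
- optics.get_calibration(name): a dict with "fx", "fy", "cx", "cy" (pixels), "distortion" ([k1, k2, p1, p2, k3] as OpenCV has them; the pictures are not rectified), "rvec" (rotation vector, rad) and "tvec" (3), from world to camera coordinates, as OpenCV has them; the wrist camera has in their place "mount" (4x4, takes a point from camera to tool coordinates, whose origin is the TCP and whose axes are the flange's). Camera axes: x right, y down, z forward; pixel columns grow to the right and rows downward; lengths in mm; the calibration is good to about 2 mm. A picture is of the moment at which its call begins: read the wrist's pose just before it. get_calibration takes no time and is no camera call.
- sign_off(): hands the job in, once; it reports no verdict.
The state is a dict: "clock": time; "qpos": joint angles; "joint_vel": joint speeds; "effort": joint torques, N m; "eef_pos": TCP position; "orientation": TCP orientation; "contact_force": force on the tool from outside, world axes, zero at the start; "moment": the same for the moment, N m; "width": finger opening in mm.
Only numpy, scipy, OpenCV 4.12 (cv2) and the standard library are available. Lean on these libraries where they do the work, as an engineer would, in place of code of your own. Each camera call takes 0.05 s, during which the arm holds its last target. There are 200 camera calls.

## Working session

There is one attempt and no reset: what is moved stays moved. The work goes in short steps, Python scripts to look and compute and a shell command to move; the robot and the scene stay as the last step left them, time stands still between calls to the robot, and variables do not carry over. Pictures are saved under pics/ and viewed, about 8 in all and at most 12, crops included, and the job is handed in when it is done.

```bash
ls; mkdir -p pics; cat > h.py <<'E'
import numpy as np, cv2
from rig import status, optics, manip
from scipy.spatial.transform import Rotation as R
def cal(n):
    c=optics.get_calibration(n); K=np.array([[c['fx'],0,c['cx']],[0,c['fy'],c['cy']],[0,0,1.]])
    return c,K,np.array(c['distortion'],float)
def pose(n,st=None):
    c,K,d=cal(n)
    if 'mount' in c:
        st=st or status.state(); M=np.array(c['mount'],float)
        Rt=R.from_quat(st['orientation']).as_matrix()
        Rc=Rt@M[:3,:3]; o=Rt@M[:3,3]+np.array(st['eef_pos'])
        return K,d,Rc,o
    Rm=cv2.Rodrigues(np.array(c['rvec'],float))[0]; t=np.array(c['tvec'],float).ravel()
    return K,d,Rm.T,-Rm.T@t
def ray(n,px,st=None):
    K,d,Rc,o=pose(n,st)
    u=cv2.undistortPoints(np.array(px,float).reshape(-1,1,2),K,d).reshape(-1,2)
    return o,np.c_[u,np.ones(len(u))]@Rc.T
def at_z(n,px,z,st=None):
    o,v=ray(n,px,st); return o+v*((np.asarray(z)-o[2])/v[:,2])[:,None]
def tri(n1,p1,n2,p2,st=None):
    o1,v1=ray(n1,[p1],st);o2,v2=ray(n2,[p2],st);v1=v1[0]/np.linalg.norm(v1[0]);v2=v2[0]/np.linalg.norm(v2[0])
    s=np.linalg.lstsq(np.c_[v1,-v2],o2-o1,rcond=None)[0];a=o1+v1*s[0];b=o2+v2*s[1]
    return (a+b)/2,np.linalg.norm(a-b)
def proj(n,P,st=None):
    K,d,Rc,o=pose(n,st)
    return cv2.projectPoints(np.array(P,float).reshape(-1,1,3),cv2.Rodrigues(Rc.T)[0],-Rc.T@o,K,d)[0].reshape(-1,2)
def save(n,f,crop=None,s=1):
    im=cv2.cvtColor(optics.capture(n),cv2.COLOR_RGB2BGR)
    cv2.imwrite('pics/full_'+f,im)
    if crop: x0,y0,x1,y1=crop; im=im[y0:y1,x0:x1]
    cv2.imwrite('pics/'+f,cv2.resize(im,None,fx=s,fy=s,interpolation=cv2.INTER_CUBIC))
E
python3 - <<'E'
from h import *
a=optics.capture('scene');b=optics.capture('top')
for n,i in(('scene',a),('top',b)):cv2.imwrite(f'pics/{n}0.png',cv2.resize(cv2.cvtColor(i,cv2.COLOR_RGB2BGR),(800,500)));cv2.imwrite(f'pics/{n}0f.png',cv2.cvtColor(i,cv2.COLOR_RGB2BGR));print(n,pose(n)[3])
print(manip.finger_overhang,status.state())
E
```

```text
pics
scene [ 952.09175128 -968.16353001  790.43348594]
top [ 379.87302881  -84.75319304 1183.11280269]
22.0 {'clock': 0.1, 'qpos': array([-1.35510940e+00,  8.78704846e-02,  1.37210460e+00, -4.36832429e-06,
        1.68362360e+00, -1.03118880e-01]), 'joint_vel': array([-0.00080515, -0.00211035, -0.0039439 , -0.00062656, -0.0012207 ,
        0.00173172]), 'effort': array([ 2.67733834e-03, -3.41250837e+01, -3.03303301e+01,  7.20623578e-02,
        3.03708692e-02, -9.54014263e-05]), 'eef_pos': array([ 172.2728241 , -521.83632857,  226.42624957]), 'orientation': array([ 9.87321778e-01,  1.58728387e-01, -5.85909008e-05, -1.00130282e-03]), 'contact_force': array([-0.37971627, -1.11018819,  0.16810848]), 'moment': array([0.08711679, 0.01812736, 0.01331445]), 'width': 94.2325841864534}
```

View pics/scene0.png

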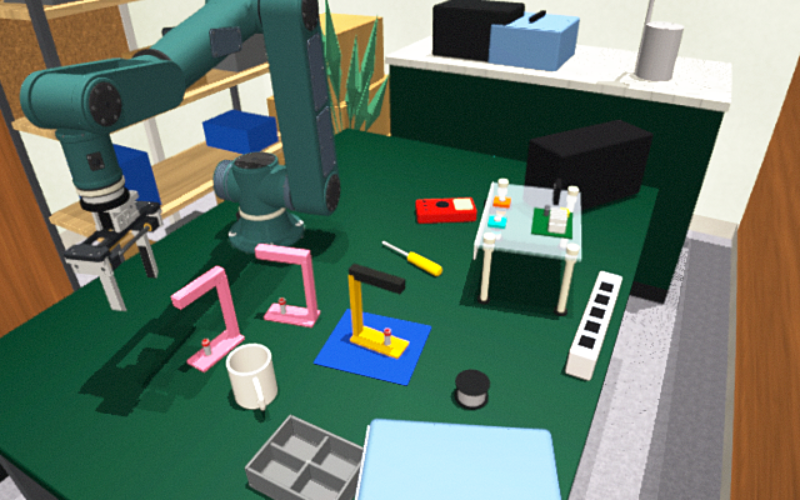

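View pics/top0.png

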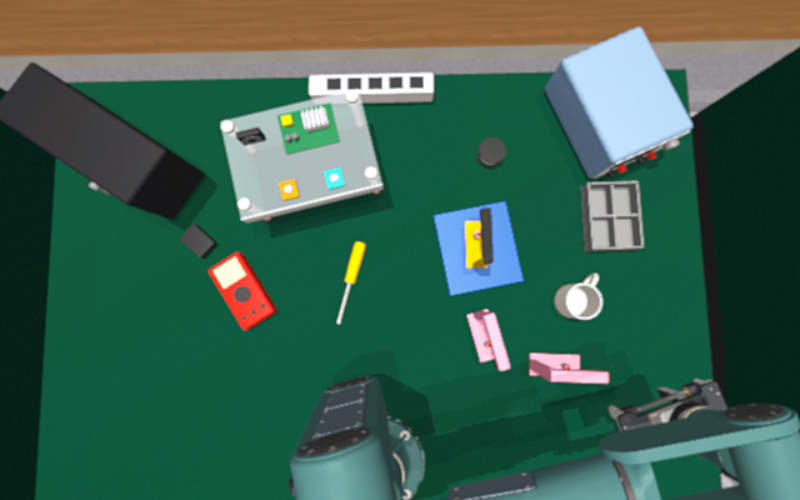

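The scene view shows the hook on the blue mat, the screwdriver, and the rig with its orange and cyan clips. In the top view (800 px wide), the hook is near (480,240), the orange clip at (289,189) and the cyan one at (334,178). I'll enlarge the top view to get exact points.

```bash
python3 - <<'E'
import cv2,numpy as np
b=cv2.imread('pics/top0f.png')
f=lambda x0,y0,x1,y1:cv2.resize(b[y0:y1,x0:x1],(400*1,int(400*(y1-y0)/(x1-x0))),interpolation=cv2.INTER_CUBIC)
A=f(165,65,325,185);B=f(335,150,435,250)
h=max(A.shape[0],B.shape[0]);A=cv2.copyMakeBorder(A,0,h-A.shape[0],0,0,cv2.BORDER_CONSTANT)
B=cv2.copyMakeBorder(B,0,h-B.shape[0],0,0,cv2.BORDER_CONSTANT)
cv2.imwrite('pics/c1.png',np.hstack([A,B]))
E
```

```text
(no output)
```

View pics/c1.png

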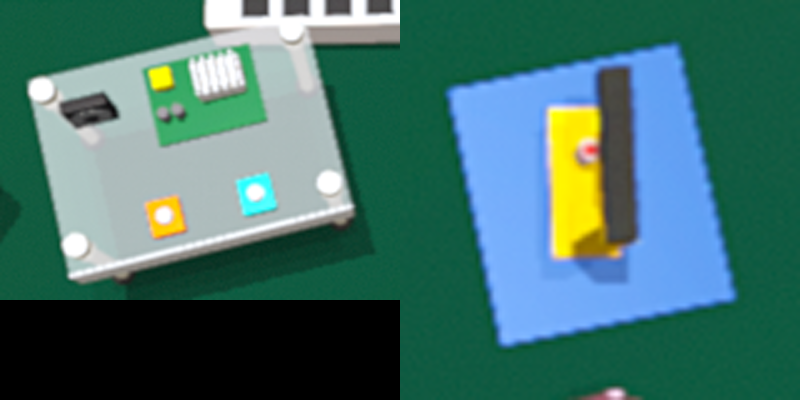

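The left crop shows four nuts, the orange screw head at (164,215), the cyan one at (256,192) and the lip edge. The right crop shows the mat corners, the sole, the tip at (588,150) and the bar. Next I'll compute positions.

```bash
python3 - <<'E'
from h import *
np.set_printoptions(precision=1,suppress=True)
A=lambda p:[[165+(x+.5)/2.5-.5,65+(y+.5)/2.5-.5] for x,y in p]
B=lambda p:[[335+(x-400+.5)/4-.5,150+(y+.5)/4-.5] for x,y in p]
nuts=at_z('top',A([(76,245),(330,183),(291,32),(42,90)]),176)  # FL,FR,BR,BL
mod=np.array([[-85,138],[-85,-138],[90,-138],[90,138.]])
c=nuts[:,:2]-nuts[:,:2].mean(0);m=mod-mod.mean(0)
th=np.arctan2((m[:,0]*c[:,1]-m[:,1]*c[:,0]).sum(),(m*c).sum())
Rz=np.array([[np.cos(th),-np.sin(th)],[np.sin(th),np.cos(th)]])
o=nuts[:,:2].mean(0)-Rz@mod.mean(0)
print('rig',o,np.degrees(th),'res',(nuts[:,:2]-(mod@Rz.T+o)).round(1).tolist())
cl=at_z('top',A([(164,215),(256,192)]),176)[:,:2]
print('clips',cl,'in rig',(cl-o)@Rz)
lip=at_z('top',A([(70,278),(353,208)]),160)[:,:2];print('lip in rig',(lip-o)@Rz)
mat=at_z('top',B([(447,88),(678,44),(735,298),(500,346)]),4);print('mat',mat[:,:2],mat.mean(0),np.linalg.norm(np.diff(mat,axis=0),axis=1))
bar=at_z('top',B([(599,68),(631,68),(636,242),(604,242)]),184);print('bar',bar[:,:2])
sole=at_z('top',B([(549,107),(552,258),(620,258),(600,107)]),12);print('sole',sole[:,:2])
t=at_z('top',B([(588,150)]),50);print('tip',t)
st=status.state();print(R.from_quat(st['orientation']).as_matrix())
# screwdriver, mug, spool from 800 px view
v=lambda p:[[ (x+.5)*.8-.5,(y+.5)*.8-.5] for x,y in p]
print('sd',at_z('top',v([(338,323),(361,243)]),20)[:,:2],'spool',at_z('top',v([(491,152)]),40),'pink',at_z('top',v([(475,315),(508,368)]),150)[:,:2],'mm',at_z('top',v([(270,313)]),20))
E
```

```text
rig [700.5 147.6] 12.833425885634268 res [[0.8, -0.6], [0.9, -0.5], [-1.9, 1.0], [0.3, 0.1]]
clips [[618.1 169.9]
 [641.   72.3]] in rig [[-75.3  40. ]
 [-74.7 -60.2]]
lip in rig [[-113.5  155.5]
 [-112.6 -156. ]]
mat [[ 585.8 -144.6]
 [ 616.6 -323.3]
 [ 420.5 -358.3]
 [ 387.8 -179.6]] [ 502.7 -251.5    4. ] [181.4 199.2 181.7]
bar [[ 565.6 -234.8]
 [ 565.2 -255.7]
 [ 451.5 -254.6]
 [ 451.9 -234. ]]
sole [[ 568.2 -221.5]
 [ 453.  -220.1]
 [ 452.  -271.3]
 [ 567.4 -260.4]]
tip [[ 529.5 -244.7   50. ]]
[[ 0.9  0.3 -0. ]
 [ 0.3 -0.9  0. ]
 [ 0.  -0.  -1. ]]
sd [[327.4  88.1]
 [517.3  31.9]] spool [[ 730.2 -286.5   40. ]] pink [[ 344.5 -220. ]
 [ 234.  -284.8]] mm [[354.  249.8  20. ]]
```

The fits are consistent: rig yaw is 12.8° (nut residuals under 2 mm), the clips sit at rig x ≈ -75 to -77, and the mat and sole sizes match. The hook is at about (510,-245) with yaw ≈ -0.5°, and its grip is at (530,-245). I'll move above it.

```bash
python3 -m inch '[[[94,42,-15,0,0,0,5],[94,85,-30,0,0,0,10],[94,128,-45,0,0,0,15],[94,170,-60,0,0,0,18.8],[94,213,-75,0,0,0,18.8]]]'; python3 - <<'E'
from h import *
st=status.state();print(st['eef_pos'],R.from_quat(st['orientation']).as_matrix().round(3)[:,:2].T)
E
```

```text
clock: 0.6
eef_pos: [352.1, -382.9, 227.0]
orientation: [1.0, -0.005, -0.0, -0.0]
contact_force: [0.1, -0.5, -0.4]
width: 93.9
[ 352.07912208 -382.90921906  226.97201531] [[ 1.    -0.011 -0.   ]
 [-0.011 -1.    -0.   ]]
```

```bash
python3 -m inch '[[[94,36,-28,0,0,0,0],[94,72,-56,0,0,0,0],[94,108,-85,0,0,0,0],[94,144,-113,0,0,0,0],[94,177,-141,0,0,0,0]]]';  python3 -m inch '[[[94,0,0,0,0,0,0],[94,0,0,0,0,0,0]]]'; python3 - <<'E'
from h import *
st=status.state();save('wrist','w1.png')
np.set_printoptions(precision=1,suppress=True)
print(st['eef_pos'])
h=np.array([[x,y,184] for x,y in((-57.5,-11),(-57.5,11),(57.5,11),(57.5,-11))])
P=h+[510.3,-245.2,0];print(proj('wrist',P,st),proj('wrist',[[530,-245,50]],st))
E
```

```text
clock: 1.1
eef_pos: [530.7, -243.3, 226.8]
orientation: [1.0, -0.004, -0.0, -0.0]
contact_force: [0.1, -0.7, 0.1]
width: 94.1
clock: 1.3
eef_pos: [529.6, -244.3, 226.5]
orientation: [1.0, -0.004, -0.001, -0.0]
contact_force: [-0.3, -0.4, -0.2]
width: 93.8
[ 529.6 -244.3  226.5]
[[324.7 312.6]
 [298.1 312.8]
 [295.  174.6]
 [325.3 174.3]] [[310.9 188.7]]
```

View pics/w1.png

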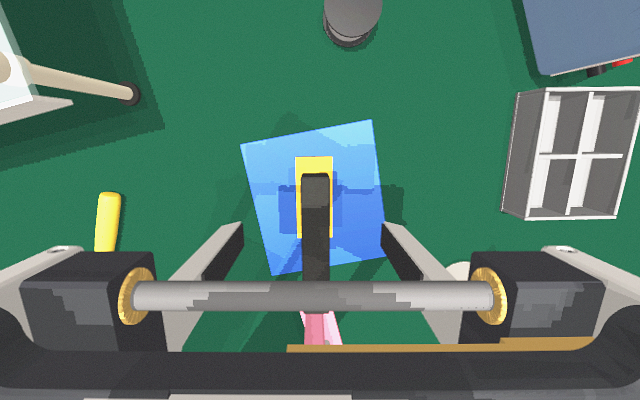

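The wrist view shows the bar at columns 301-331, between the fingers (centre about 312) and parallel to them. I'll shift 3 mm, descend and grip.

```bash
python3 -m inch '[[[94,0,3,20,0,0,0],[94,0,3,40,0,0,0],[94,0,3,52,0,0,0],[94,0,3,52,0,0,0],[40,0,3,52,0,0,0]]]' 40;  python3 -m inch '[[[20,0,0,0,0,0,0],[15,0,0,0,0,0,0],[10,0,0,0,0,0,0],[10,0,0,0,0,0,0],[10,0,0,0,0,0,0]]]' 40
```

```text
clock: 1.85
eef_pos: [529.0, -248.7, 175.9]
orientation: [1.0, -0.005, 0.0, 0.0]
contact_force: [1.4, -0.4, 0.5]
width: 89.2
clock: 2.35
eef_pos: [529.6, -247.9, 175.7]
orientation: [1.0, -0.005, 0.0, 0.0]
contact_force: [1.0, 0.5, -0.2]
width: 49.4
```

```bash
python3 -m inch '[[[10,0,0,0,0,0,0],[10,0,0,0,0,0,0],[10,0,0,0,0,0,0],[10,0,0,0,0,0,0],[10,0,0,0,0,0,0]]]' 40;python3 -m inch '[[[10,0,0,0,0,0,0],[10,0,0,0,0,0,0],[10,0,0,0,0,0,0],[10,0,0,0,0,0,0]]]' 40
```

```text
clock: 2.85
eef_pos: [529.5, -247.9, 175.4]
orientation: [1.0, -0.005, 0.0, -0.0]
contact_force: [0.6, 0.5, 0.1]
width: 21.9
clock: 3.25
eef_pos: [529.4, -247.9, 175.4]
orientation: [1.0, -0.005, -0.0, -0.0]
contact_force: [0.4, 0.4, 0.1]
width: 21.6
```

Gripped at 21.6 mm width. Lift 60 mm.

```bash
python3 -m inch '[[[10,0,0,-5,0,0,0],[10,0,0,-15,0,0,0],[10,0,0,-30,0,0,0],[10,0,0,-48,0,0,0],[10,0,0,-60,0,0,0]]]' 60;python3 -m inch '[[[10,0,-15,0,0,0,0],[10,-5,-40,0,0,0,-2],[10,-10,-70,0,0,0,-5],[10,-15,-105,0,0,0,-8],[10,-20,-140,0,0,0,-10]]]'
python3 -m inch '[[[10,0,0,0,0,0,0]]]'; python3 - <<'E'
from h import *
st=status.state();c=(190,100,440,260);save('top','t2.png');save('scene','s2.png')
a=cv2.imread('pics/full_s2.png')[150:300,180:380];b=cv2.imread('pics/full_t2.png')[120:270,300:440]
cv2.imwrite('pics/m2.png',np.hstack([cv2.resize(a,None,fx=2.3,fy=2.3,interpolation=2),cv2.resize(b,None,fx=2.3,fy=2.3,interpolation=2)]))
E
```

```text
clock: 3.75
eef_pos: [530.0, -248.4, 238.4]
orientation: [1.0, -0.005, 0.001, 0.001]
contact_force: [-1.0, 0.0, -2.8]
width: 21.6
clock: 4.25
eef_pos: [509.9, -105.6, 234.8]
orientation: [0.997, 0.083, -0.0, -0.001]
contact_force: [-0.4, 1.1, -2.4]
width: 21.5
clock: 4.35
eef_pos: [509.8, -102.9, 235.4]
orientation: [0.996, 0.085, -0.0, -0.001]
contact_force: [0.5, -0.7, -2.4]
width: 21.5
```

View pics/m2.png

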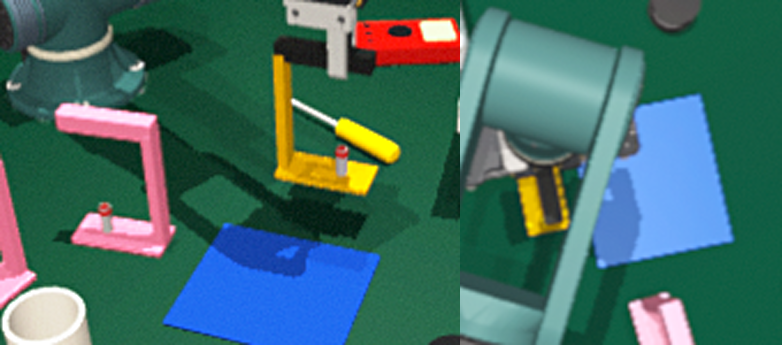

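The hook hangs upright in the grip, with its tip near (342,150) in the crop. I'll check for tilt by comparing the predicted tip with the seen one, and compute the next shift.

```bash
cat >> h.py <<'E'
def shift(P,yaw):
    st=status.state();Rt=R.from_quat(st['orientation']).as_matrix()
    y=np.degrees(np.arctan2(Rt[1,0],Rt[0,0]));print('now',st['eef_pos'].round(1),'yaw',round(y,2),'tool shift',(Rt.T@(np.array(P)-st['eef_pos'])).round(1),'turn z',round(y-yaw,2),'F',st['contact_force'].round(1))
E
python3 - <<'E'
from h import *
st=status.state();Rt=R.from_quat(st['orientation']).as_matrix()
p=st['eef_pos']+Rt@[0,0,3]   # grip pt
tip=p+Rt@[0,0,122]; print('tip',tip,'pred px crop',(proj('scene',[tip,p+Rt@[-77,0,160],p+Rt@[37.5,25,168],p+Rt@[-71,12,12]],st)-[180,150])*2.3)
shift([490,141,235.5],12.83)
E
```

```text
tip [ 510.3735404  -106.5729187   110.30682525] pred px crop [[341.88814002 146.31650806]
 [281.8678095  160.73002844]
 [365.79466138 195.48408845]
 [278.93119982  61.54436045]]
now [ 510.4 -106.5  235.3] yaw 9.57 tool shift [  21.1 -247.5   -0.3] turn z -3.26 F [-0.3 -0.6 -2.7]
```

Tip and sole predictions match the picture, so the grip isn't tilted. I'll carry on to the pre-insertion pose.

```bash
python3 -m inch '[[[10,2,-20,0,0,0,0],[10,4,-50,0,0,0,-1],[10,7,-85,0,0,0,-2],[10,11,-125,0,0,0,-3.3],[10,14,-160,0,0,0,-3.3]]]' 60;python3 -m inch '[[[10,0,-28,0,0,0,0],[10,0,-50,0,0,0,0],[10,0,-70,0,0,0,0],[10,0,-82,0,0,0,0],[10,0,-82,0,0,0,0]]]'
python3 -m inch '[[[10,0,0,0,0,0,0],[10,0,0,0,0,0,0]]]'; python3 - <<'E'
from h import *
shift([490,141,235.5],12.83)
shift([617,169.6,235.5],12.83)
save('scene','s3.png');save('top','t3.png')
a=cv2.imread('pics/full_s3.png')[120:270,260:480];b=cv2.imread('pics/full_t3.png')[60:210,160:320]
cv2.imwrite('pics/m3.png',np.hstack([cv2.resize(a,None,fx=2.1,fy=2.1,interpolation=2),cv2.resize(b,None,fx=2.1,fy=2.1,interpolation=2)]))
E
```

```text
clock: 4.95
eef_pos: [498.2, 53.0, 235.1]
orientation: [0.994, 0.11, -0.0, 0.0]
contact_force: [0.2, 0.0, -1.5]
width: 21.7
clock: 5.45
eef_pos: [480.1, 132.8, 235.2]
orientation: [0.994, 0.112, -0.0, 0.0]
contact_force: [0.2, -0.6, -1.7]
width: 21.7
clock: 5.65
eef_pos: [480.4, 131.3, 235.3]
orientation: [0.994, 0.11, -0.0, 0.0]
contact_force: [-0.4, 0.3, -2.7]
width: 22.0
now [480.4 131.3 235.3] yaw 12.68 tool shift [11.5 -7.4 -0.2] turn z -0.15 F [-0.4  0.3 -2.7]
now [480.4 131.3 235.3] yaw 12.68 tool shift [141.6  -7.4  -0.2] turn z -0.15 F [-0.4  0.3 -2.7]
```

View pics/m3.png

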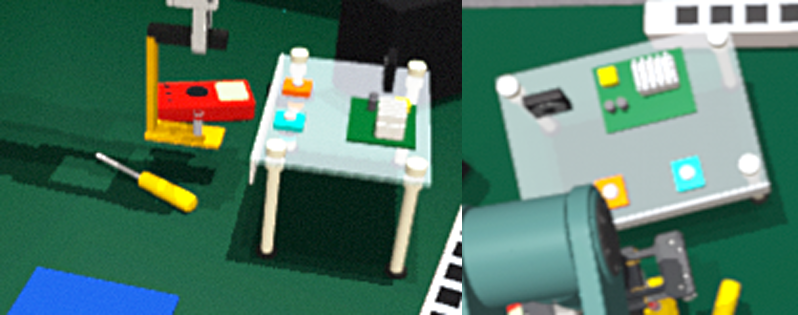

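The hook is in front of the rig, in line with the orange clip, which is at crop (297,76). I'll check that clip position against the scene camera and then insert.

```bash
python3 - <<'E'
from h import *
print('orange pred',(proj('scene',[[618.1,169.9,176],[641,72.3,176]])-[260,120])*2.1)
print(tri('scene',[260+297.5/2.1-.5,120+76/2.1-.5],'top',[165+164.5/2.5-.5,65+215.5/2.5-.5]))
E
python3 -m inch '[[[10,8,-3,0,0,0,0],[10,22,-7,0,0,0,0],[10,40,-7,0,0,0,0],[10,58,-7,0,0,0,0],[10,70,-7,0,0,0,0]]]'
python3 -m inch '[[[10,0,0,0,0,0,0],[10,0,0,0,0,0,0]]]';python3 - <<'E'
from h import *
shift([617,169.6,235.5],12.83)
E
```

```text
orange pred [[299.00835514  80.23689697]
 [291.3410674  114.11060805]]
(array([615.17377732, 167.14007274, 185.33666918]), np.float64(1.63792781742889))
clock: 6.25
eef_pos: [548.3, 154.7, 235.1]
orientation: [0.994, 0.111, 0.0, 0.0]
contact_force: [-0.2, -0.3, -1.9]
width: 21.9
clock: 6.45
eef_pos: [546.7, 154.5, 235.1]
orientation: [0.994, 0.111, -0.001, 0.0]
contact_force: [-0.6, 0.3, -2.1]
width: 21.9
now [546.7 154.5 235.1] yaw 12.76 tool shift [71.9  0.8 -0.5] turn z -0.07 F [-0.6  0.3 -2.1]
```

```bash
python3 -m inch '[[[10,12,0,0,0,0,0],[10,28,1,0,0,0,0],[10,46,1,0,0,0,0],[10,62,1,0,0,0,0],[10,71,1,0,0,0,0]]]'
python3 -m inch '[[[10,0,0,0,0,0,0],[10,0,0,0,0,0,0],[10,0,0,0,0,0,0]]]';python3 - <<'E'
from h import *
shift([617,169.6,235.5],12.83)
st=status.state();save('wrist','w4.png')
save('scene','s4.png',(340,110,500,230),5)
E
```

```text
clock: 6.95
eef_pos: [616.5, 169.3, 235.4]
orientation: [0.994, 0.111, -0.0, 0.0]
contact_force: [-0.2, -0.1, -2.7]
width: 21.6
clock: 7.25
eef_pos: [615.6, 169.2, 235.8]
orientation: [0.994, 0.111, -0.0, 0.0]
contact_force: [0.3, 0.6, -1.4]
width: 21.7
now [615.6 169.2 235.8] yaw 12.77 tool shift [ 1.4 -0.1  0.3] turn z -0.06 F [ 0.3  0.6 -1.4]
```

View pics/s4.png

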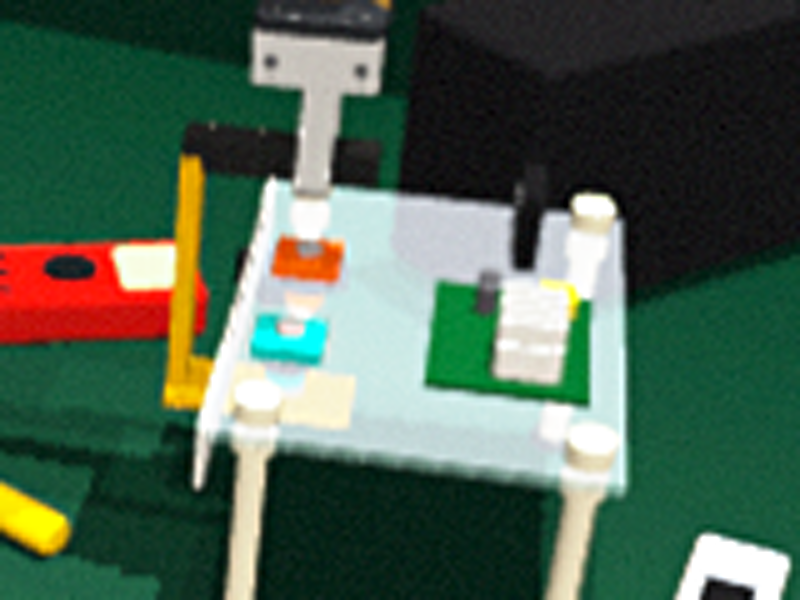

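View pics/w4.png

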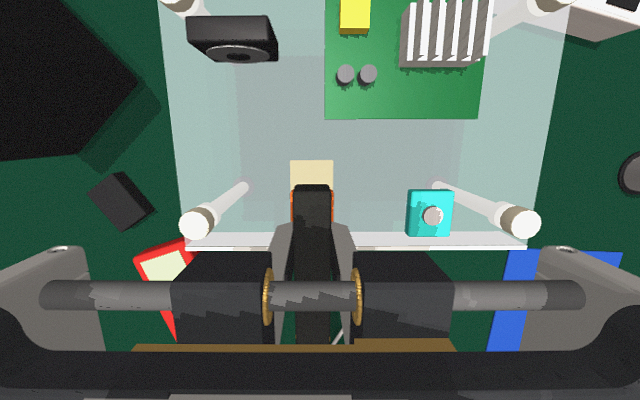

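The tip is behind the lip and the bar is over the orange clip. In the wrist view the clip spans columns 290-334 and the bar 291-330, with the cyan screw at (432,216). I'll cross-check the position from the wrist view.

```bash
python3 - <<'E'
from h import *
st=status.state();P=at_z('wrist',[[432,216],[194,223],[521,222]],176,st)[:,:2]
th=np.radians(12.83);Rz=np.array([[np.cos(th),-np.sin(th)],[np.sin(th),np.cos(th)]])
mod=np.array([[-76.5,-60.2],[-85,138],[-85,-138]])
for p,m in zip(P,mod):print('cyan/nut',p,'-> orange',p+Rz@(np.array([-76.5,40])-m))
d=P[1]-P[2];print(np.linalg.norm(d),np.degrees(np.arctan2(-d[0],d[1])))
print(proj('wrist',[[*(np.array([617,169.6])+Rz@[20,s]),172] for s in(18,-18)],st))
E
```

```text
cyan/nut [638.94558661  71.45922107] -> orange [616.69526937 169.15754953]
cyan/nut [589.87322468 261.19437301] -> orange [619.92279435 167.52861959]
cyan/nut [650.32754194  -2.80768115] -> orange [619.08881264 172.63573363]
270.8353911077922 12.897891519097286
[[287.34510745 190.86448937]
 [331.49865862 190.79715759]]
```

Agreement is within 2 mm. I'll nudge 2 mm forward and rise carefully.

```bash
python3 -m inch '[[[10,2,0,-2,0,0,0],[10,2,0,-5,0,0,0],[10,2,0,-8,0,0,0],[10,2,0,-11,0,0,0],[10,2,0,-14,0,0,0]]]'
for i in 1 2; do python3 -m inch '[[[10,0,0,-0.5,0,0,0],[10,0,0,-1,0,0,0],[10,0,0,-1.5,0,0,0],[10,0,0,-2,0,0,0],[10,0,0,-2,0,0,0]]]'|grep -E 'eef|force'; done
```

```text
clock: 7.85
eef_pos: [618.3, 169.8, 249.9]
orientation: [0.994, 0.111, 0.0, 0.0]
contact_force: [-0.1, 0.3, -2.8]
width: 21.4
eef_pos: [618.2, 169.7, 251.4]
contact_force: [-0.0, 0.6, -2.3]
eef_pos: [618.3, 169.8, 253.6]
contact_force: [0.3, -0.7, -2.0]
```

```bash
python3 -m inch '[[[10,0,0,-0.5,0,0,0],[10,0,0,-1,0,0,0],[10,0,0,-1.5,0,0,0],[10,0,0,-2,0,0,0],[10,0,0,-2,0,0,0]]]'|grep -E 'eef|force'
```

```text
eef_pos: [618.3, 169.7, 255.6]
contact_force: [0.3, -0.4, -2.1]
```

```bash
python3 -m inch '[[[10,0,0,-0.5,0,0,0],[10,0,0,-1,0,0,0],[10,0,0,-1.5,0,0,0],[10,0,0,-2,0,0,0],[10,0,0,-2,0,0,0]]]'|grep -E 'eef|force'
```

```text
eef_pos: [618.3, 169.8, 257.6]
contact_force: [-0.1, 0.2, -1.4]
```

```bash
python3 -m inch '[[[10,0,0,-0.5,0,0,0],[10,0,0,-1,0,0,0],[10,0,0,-1.5,0,0,0],[10,0,0,-2,0,0,0],[10,0,0,-2,0,0,0]]]'|grep -E 'eef|force'
```

```text
eef_pos: [618.3, 169.8, 259.6]
contact_force: [-0.4, -0.2, -2.8]
```

```bash
python3 -m inch '[[[10,0,0,-0.5,0,0,0],[10,0,0,-1,0,0,0],[10,0,0,-1.5,0,0,0],[10,0,0,-2,0,0,0],[10,0,0,-2,0,0,0]]]'|grep -E 'eef|force'
```

```text
eef_pos: [618.3, 169.8, 261.6]
contact_force: [0.2, -0.8, -3.3]
```

```bash
python3 -m inch '[[[10,0,0,-0.5,0,0,0],[10,0,0,-1,0,0,0],[10,0,0,-1.5,0,0,0],[10,0,0,-2,0,0,0],[10,0,0,-2,0,0,0]]]'|grep -E 'eef|force'
```

```text
eef_pos: [618.2, 169.7, 262.7]
contact_force: [-0.5, 0.1, -5.2]
```

```bash
python3 -m inch '[[[10,0,0,-0.5,0,0,0],[10,0,0,-1,0,0,0],[10,0,0,-1.5,0,0,0],[10,0,0,-2,0,0,0],[10,0,0,-2,0,0,0]]]'|grep -E 'eef|force'
```

```text
eef_pos: [618.1, 169.7, 265.4]
contact_force: [0.7, -0.9, -7.3]
```

Contact at TCP z ≈ 262, tip about 137, which is within the expected range. The stop should come near 272.

```bash
python3 -m inch '[[[10,0,0,-0.5,0,0,0],[10,0,0,-1,0,0,0],[10,0,0,-1.5,0,0,0],[10,0,0,-2,0,0,0],[10,0,0,-2,0,0,0]]]'|grep -E 'eef|force'
```

```text
eef_pos: [618.2, 169.7, 267.6]
contact_force: [0.0, 0.3, -5.9]
```

```bash
python3 -m inch '[[[10,0,0,-0.5,0,0,0],[10,0,0,-1,0,0,0],[10,0,0,-1.5,0,0,0],[10,0,0,-2,0,0,0],[10,0,0,-2,0,0,0]]]'|grep -E 'eef|force'
```

```text
eef_pos: [618.2, 169.8, 269.6]
contact_force: [-0.7, 0.8, -6.8]
```

```bash
python3 -m inch '[[[10,0,0,-0.3,0,0,0],[10,0,0,-0.6,0,0,0],[10,0,0,-1,0,0,0],[10,0,0,-1,0,0,0]]]'|grep -E 'eef|force'
```

```text
eef_pos: [618.2, 169.8, 270.5]
contact_force: [-0.4, 0.7, -5.5]
```

```bash
python3 -m inch '[[[10,0,0,-0.3,0,0,0],[10,0,0,-0.6,0,0,0],[10,0,0,-1,0,0,0],[10,0,0,-1,0,0,0]]]'|grep -E 'eef|force'
```

```text
eef_pos: [618.2, 169.8, 271.5]
contact_force: [-0.6, -0.1, -6.5]
```

```bash
python3 -m inch '[[[10,0,0,-0.3,0,0,0],[10,0,0,-0.5,0,0,0],[10,0,0,-0.5,0,0,0]]]'|grep -E 'eef|force'
```

```text
eef_pos: [618.2, 169.7, 272.0]
contact_force: [0.9, -0.8, -6.9]
```

```bash
python3 -m inch '[[[10,0,0,-0.3,0,0,0],[10,0,0,-0.5,0,0,0],[10,0,0,-0.5,0,0,0]]]'|grep -E 'eef|force'
```

```text
eef_pos: [618.2, 169.7, 272.5]
contact_force: [0.1, 1.0, -6.2]
```

```bash
python3 -m inch '[[[10,0,0,-0.3,0,0,0],[10,0,0,-0.5,0,0,0],[10,0,0,-0.5,0,0,0]]]'|grep -E 'eef|force'
```

```text
eef_pos: [618.2, 169.7, 272.7]
contact_force: [0.3, 0.1, -8.2]
```

```bash
python3 -m inch '[[[10,0,0,-0.2,0,0,0],[10,0,0,-0.4,0,0,0],[10,0,0,-0.4,0,0,0]]]'|grep -E 'eef|force'
```

```text
eef_pos: [618.2, 169.8, 272.8]
contact_force: [0.3, -0.2, -8.9]
```

```bash
python3 -m inch '[[[10,0,0,-0.2,0,0,0],[10,0,0,-0.5,0,0,0],[10,0,0,-0.5,0,0,0]]]'|grep -E 'eef|force'
```

```text
eef_pos: [618.1, 169.7, 272.9]
contact_force: [1.7, -0.0, -12.9]
```

```bash
python3 -m inch '[[[10,0,0,-0.2,0,0,0],[10,0,0,-0.5,0,0,0],[10,0,0,-0.5,0,0,0],[10,0,0,-0.5,0,0,0]]]'|grep -E 'eef|force'
```

```text
eef_pos: [618.1, 169.7, 273.0]
contact_force: [1.1, -0.5, -18.1]
```

The arm is stalled at the rigid stop, with about 16 N net after roughly 10.5 mm of travel. The switch is fully up. I'll lower the hook to the insertion height and retract.

```bash
python3 -m inch '[[[10,0,0,3,0,0,0],[10,0,0,8,0,0,0],[10,0,0,17,0,0,0],[10,0,0,28,0,0,0],[10,0,0,38,0,0,0]]]';python3 -m inch '[[[10,0,0,0,0,0,0],[10,0,0,0.5,0,0,0]]]'; python3 - <<'E'
from h import *
shift([480.4,131.3,235.3],12.77)
E
```

```text
clock: 16.05
eef_pos: [618.4, 169.8, 236.8]
orientation: [0.994, 0.111, 0.001, -0.0]
contact_force: [-0.2, 0.5, -2.8]
width: 21.8
clock: 16.25
eef_pos: [618.0, 169.7, 235.4]
orientation: [0.994, 0.111, -0.0, 0.0]
contact_force: [-0.6, 0.2, -2.2]
width: 21.7
now [618.  169.7 235.4] yaw 12.77 tool shift [-142.7    7.     0.2] turn z -0.0 F [-0.6  0.2 -2.2]
```

```bash
python3 -m inch '[[[10,-10,0,0,0,0,0],[10,-28,0,0,0,0,0],[10,-50,0,0,0,0,0],[10,-72,0,0,0,0,0],[10,-85,0,0,0,0,0]]]';python3 -m inch '[[[10,-18,0,0,0,0,0],[10,-36,0,0,0,0,0],[10,-50,3,0,0,0,0],[10,-58,7,0,0,0,0],[10,-58,7,0,0,0,0]]]'; python3 - <<'E'
from h import *
shift([529.5,-247.9,235.3],-0.57)
E
```

```text
clock: 16.75
eef_pos: [533.7, 150.7, 236.9]
orientation: [0.994, 0.111, 0.0, 0.0]
contact_force: [0.4, -0.9, -2.9]
width: 21.0
clock: 17.25
eef_pos: [479.7, 130.8, 236.8]
orientation: [0.994, 0.111, 0.001, 0.0]
contact_force: [0.3, -0.2, -2.1]
width: 21.6
now [479.7 130.8 236.8] yaw 12.74 tool shift [-34.9 380.4   1.6] turn z 13.31 F [ 0.3 -0.2 -2.1]
```

```bash
python3 -m inch '[[[10,-2,20,0,0,0,0],[10,-5,55,0,0,0,2],[10,-10,95,0,0,0,5],[10,-14,140,0,0,0,8],[10,-18,185,0,0,0,11]]]';python3 -m inch '[[[10,0,40,0,0,0,2.3],[10,10,80,0,0,0,2.3],[10,16,120,0,0,0,2.3],[10,21,155,0,0,0,2.3],[10,23,170,0,0,0,2.3]]]';python3 -m inch '[[[10,0,0,0,0,0,0],[10,0,0,0,0,0,0],[10,0,0,0,0,0,0]]]'; python3 - <<'E'
from h import *
shift([529.5,-247.9,175.5],-0.57)
E
```

```text
clock: 17.75
eef_pos: [504.3, -54.6, 236.1]
orientation: [1.0, 0.015, 0.001, 0.0]
contact_force: [0.8, 0.1, -2.7]
width: 21.2
clock: 18.25
eef_pos: [532.4, -225.7, 235.2]
orientation: [1.0, -0.006, -0.0, 0.0]
contact_force: [0.0, 0.3, -2.9]
width: 21.3
clock: 18.55
eef_pos: [532.0, -220.7, 236.2]
orientation: [1.0, -0.004, 0.0, -0.0]
contact_force: [-0.7, 0.4, -2.1]
width: 21.4
now [ 532.  -220.7  236.2] yaw -0.43 tool shift [-2.3 27.2 60.6] turn z 0.14 F [-0.7  0.4 -2.1]
```

Move over, then down to about 4 mm above the mat, and look.

```bash
python3 -m inch '[[[10,-2,10,5,0,0,0],[10,-2,22,18,0,0,0],[10,-2,27,32,0,0,0],[10,-2,27,46,0,0,0],[10,-2,27,55,0,0,0]]]';python3 -m inch '[[[10,0,0,0,0,0,0],[10,0,0,0,0,0,0]]]'; python3 - <<'E'
from h import *
shift([529.5,-247.9,175.4],-0.57)
save('scene','s5.png',(240,190,360,310),5)
E
```

```text
clock: 19.05
eef_pos: [528.6, -248.9, 177.8]
orientation: [1.0, -0.005, -0.002, -0.001]
contact_force: [0.3, -0.1, -2.1]
width: 21.8
clock: 19.25
eef_pos: [529.6, -249.0, 180.6]
orientation: [1.0, -0.005, -0.0, -0.0]
contact_force: [-0.0, 0.0, -1.3]
width: 21.8
now [ 529.6 -249.   180.6] yaw -0.52 tool shift [-0.1 -1.1  5.2] turn z 0.05 F [-0.   0.  -1.3]
```

View pics/s5.png

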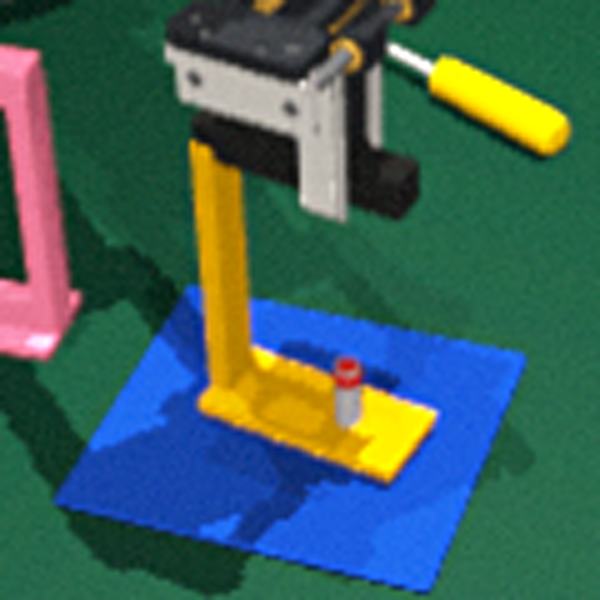

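The hook is upright, just above the middle of the mat (sole around (320,420) in the crop). I'll lower it gently to contact.

```bash
python3 -m inch '[[[10,0,0,1.5,0,0,0],[10,0,0,3,0,0,0],[10,0,0,4,0,0,0],[10,0,0,4.5,0,0,0],[10,0,0,4.5,0,0,0]]]'
```

```text
clock: 19.8
eef_pos: [529.6, -249.3, 176.3]
orientation: [1.0, -0.005, -0.0, 0.0]
contact_force: [-1.0, 0.2, -2.4]
width: 21.6
```

```bash
python3 -m inch '[[[10,0,0,0.3,0,0,0],[10,0,0,0.6,0,0,0],[10,0,0,1,0,0,0],[10,0,0,1,0,0,0]]]'
```

```text
clock: 20.2
eef_pos: [529.7, -249.3, 175.5]
orientation: [1.0, -0.005, 0.0, 0.0]
contact_force: [-0.6, -0.2, -1.8]
width: 21.6
```

```bash
python3 -m inch '[[[10,0,0,0.3,0,0,0],[10,0,0,0.6,0,0,0],[10,0,0,1,0,0,0],[10,0,0,1,0,0,0]]]'
```

```text
clock: 20.6
eef_pos: [529.9, -249.3, 175.4]
orientation: [1.0, -0.005, 0.001, 0.0]
contact_force: [-1.2, 1.2, 2.0]
width: 21.7
```

Contact: the force changed sign at the same height as the pickup. Release slowly.

```bash
python3 -m inch '[[[24,0,0,0,0,0,0],[30,0,0,0,0,0,0],[50,0,0,0,0,0,0],[70,0,0,0,0,0,0],[94,0,0,0,0,0,0]]]' 20;python3 -m inch '[[[94,0,0,0,0,0,0],[94,0,0,0,0,0,0],[94,0,0,0,0,0,0],[94,0,0,0,0,0,0],[94,0,0,0,0,0,0]]]'
```

```text
clock: 21.1
eef_pos: [529.6, -249.3, 174.2]
orientation: [1.0, -0.005, -0.0, 0.0]
contact_force: [0.4, 0.2, 0.8]
width: 51.1
clock: 21.6
eef_pos: [529.6, -249.3, 174.4]
orientation: [1.0, -0.005, 0.0, 0.0]
contact_force: [0.1, 0.2, 0.6]
width: 91.0
```

```bash
python3 -m inch '[[[94,0,0,-10,0,0,0],[94,0,0,-30,0,0,0],[94,0,0,-60,0,0,0],[94,0,0,-90,0,0,0],[94,0,0,-120,0,0,0]]]';python3 -m inch '[[[94,-30,30,0,0,0,0],[94,-60,60,0,0,0,0],[94,-80,90,0,0,0,0],[94,-100,120,0,0,0,0],[94,-120,150,0,0,0,0]]]'; python3 -m inch '[[[94,0,0,0,0,0,0],[94,0,0,0,0,0,0],[94,0,0,0,0,0,0]]]'; python3 - <<'E'
from h import *
save('top','t6.png');save('scene','s6.png')
a=cv2.imread('pics/full_s6.png')[140:300,230:490];b=cv2.imread('pics/full_t6.png')[60:260,160:440]
cv2.imwrite('pics/m6.png',np.hstack([cv2.resize(a,(400,246),interpolation=2),cv2.resize(b,(344,246),interpolation=2)]))
E
```

```text
clock: 22.1
eef_pos: [529.5, -249.2, 296.5]
orientation: [1.0, -0.005, 0.0, 0.0]
contact_force: [1.0, -0.3, -0.3]
width: 94.2
clock: 22.6
eef_pos: [407.3, -399.2, 295.6]
orientation: [1.0, -0.005, 0.001, 0.001]
contact_force: [-0.2, 0.9, 0.5]
width: 93.9
clock: 22.9
eef_pos: [408.9, -397.4, 295.0]
orientation: [1.0, -0.004, 0.0, 0.0]
contact_force: [0.9, 1.1, 0.5]
width: 94.0
```

View pics/m6.png

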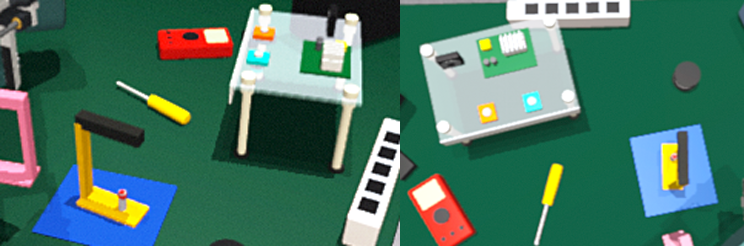

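The hook stands upright in the middle of the mat (top view, right panel, about (675,165)). The arm is clear, and the bystanders in view look unmoved.

```bash
python3 -c "from rig import sign_off; print(sign_off())"
```

```text
the job is handed in; nothing more can be done
None
```

I pushed the orange switch all the way up with the yellow hook, stood the hook back on the blue mat, let go and handed the job in at about 23 s.

- **Switch:** the tip met the plunger at about 137 mm above the bench. It gave way at roughly 4–5 N over about 10.5 mm, then stopped rigidly. I pressed to about 16 N net there, well under the 30 N limit. I judged "fully up" from the force and the travel, because the plunger itself can't be seen in the pictures.
- **Hook:** the last pictures show it upright and released near the centre of the mat, with the arm clear of it.
- **Rest of the bench:** I never brought the hook near the turquoise switch, about 100 mm from the orange one. The multimeter, screwdriver and spool look unmoved in the last pictures. The mug, the tray and most of the module were outside the final crops, but the arm did not go near them at bench height.
- **Disagreement:** the position of the orange clip differed by 2–3 mm between the cameras (about 9 mm in height from one pairing). I used the top-view fit, which the wrist camera confirmed to within about 3 mm.

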